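Hold a welded test piece into the corner of an inspection jig

TASK

Pick up the T-shaped welded steel test piece from the brown board and stand it on the bed of the inspection jig, foot down, with the green-marked weld facing away from the blue fence, the foot's long edge flush against the blue fence and its end right up at the orange stop block. Then press it with one firm diagonal push down onto the bed and against the fence at the same time, and finish while still holding it pressed like that: do not let go. Leave everything else on the table where it is.

Things in the scene. Friction and masses are not known exactly. Their poses are not given: they have to be found in the camera images.
- tee_mid (a point): centre of the loose T-shaped steel test piece (about 0.3 to 0.45 kg), half-way up: 29 mm above its underside. It starts standing foot down on the board. Foot: plate 60 mm (own x) by 90 mm (own y), 8 mm thick. On its middle stands an upright web 8 mm thick, 90 mm long along own y, its top 58 mm above the underside. Own z up; own -x is the side of the green-marked weld
- tee_mark (a point): middle of the bright green mark (about 60 mm long) along the weld on the test piece's own -x side, 18 mm from the piece's middle plane, at the top of the foot (8 mm above the underside); same axes as tee_mid
- jig: inspection jig, fixed; origin on the table under the bed's centre. Bed 140 mm (jig x) by 160 mm (jig y), its top 15 mm above the origin. Fence along the far edge, working face at jig x = +52 mm; stop block's working face at jig y = +62 mm. Seated, the test piece has its centre at jig x = +22 mm, y = +17 mm, its own axes pointing along the jig's
- bed: the dark grey metal bed plate of the jig, 12 mm thick, its top 12 mm above this origin, rigid; same axes as the jig
- fence: blue bar on the bed, 18 mm thick, 160 mm long along jig y, its top 18 mm above the bed, rigid; origin at the centre of its underside; its working face looks to jig -x
- stop: orange stop block on the bed at its jig +y end, next to the fence: 60 mm long along jig x, 18 mm thick, its top 18 mm above the bed, rigid; origin at the centre of its underside; its working face looks to jig -y
- mat: brown board 200 x 340 x 3 mm lying fixed on the table, the two test pieces stand on it; origin at the centre of its underside
- flat: the other test piece, to be left alone: flat steel plate 80 x 55 x 8 mm with a dark weld bead across it; lies on the same board; origin at the centre of its underside
- can_red: red spray can, 64 mm across, 187 mm tall, loose, standing; origin at the centre of its underside
- can_white: white spray can, 64 mm across, 187 mm tall, loose, standing; origin at the centre of its underside
- torch: black hand torch lying down, 140 mm long, up to 34 mm high, loose; origin on its underside
- pencil: red and blue pencil lying on the table, 165 mm long, 9 mm thick, loose; origin at the middle of its underside
- gauge: small steel weld gauge, 85 x 30 x 5 mm with a brass disc, loose; origin at the centre of its underside
- tee: the same T-shaped test piece; origin at the centre of its underside, same axes as tee_mid. It can be pinched by the web from above, across its own x. The dark weld fillets (about 9 mm) along the web's root are seen only, not solid
Things that resemble listed ones, but are neither listed nor needed, are in the scene too. Several things look just like the tee: the one meant starts farthest to the robot's left.

How it is judged (in metres and radians):
On the way, in this order (a step that is already met when the one before it is completed fails the run):
1. the T piece is lifted clear of the board (height (world z) of tee_mid above 0.052 m and contact force between tee and mat below 0.05 N), for 0.1 s.
2. the T piece stands foot down on the bed of the jig (z of tee_mid in the frame of jig below 0.048 m and angle between tee_mid's own z axis and vertical below 0.1 rad and contact force between tee and bed above 0.5 N), for 0.1 s.
At the end, for the whole second after the job is handed in: Fingers still press the T: over 3 N on the fence and over 8 N on the bed (weight included) through the last second, at rest; flat (3 mm, 0.06 rad), square (0.06 rad), mark away from the fence, edge at the fence (3.5 mm), end within 6 mm of the stop; nothing else moved over 30 mm (contact force between tee and fence above 3 N and contact force between tee and bed above 8 N and contact force between the fingers and tee above 4 N and z of tee_mid in the frame of jig between 0.041 and 0.047 m and angle between tee_mid's own z axis and vertical below 0.06 rad and x of tee_mid in the frame of jig between 0.0185 and 0.0255 m and y of tee_mid in the frame of jig between 0.011 and 0.0205 m and angle between the x axis of tee_mid and the x axis of jig, either way round below 0.06 rad and x of tee_mark in the frame of jig below 0.012 m and linear speed of tee below 0.02 m/s and not (distance of any of flat, can_red, can_white, torch, pencil, gauge from where it was at the start of the episode above 0.03 m)); the arm keeps its last pose, push and grip.
It fails at once if another loose thing on the table is moved by more than 30 mm (distance of any of flat, can_red, can_white, torch, pencil, gauge from where it was at the start of the episode above 0.03 m).
It also fails if it takes over 35 s, if anything falls off the work surface, if the arm or the gripper's body presses on something with over 40 N, if the wrist force passes 120 N, or if a joint passes its speed limit or range.

ROBOT

A 6-joint arm with a two-finger parallel gripper is mounted at the origin on the work surface. World frame = base frame: x ahead of the robot, y to its left, z up, the work surface at z = 0. Lengths are in m, angles in degrees, forces in N, time in s.
With the tool pointing down it reaches from about 0.25 to 0.775 m from the base axis. Payload 4 kg.
Tool frame: the origin (TCP) lies midway between the tips of the shut fingers; the grasp point (between the pads) lies r.hold_point_z behind it (r.hold_point_z is the distance from the TCP to the grasp point, in m); x points along the fingers, y is the direction in which the jaws open and shut, and the axes are right-handed (so a half turn about x gives the same grasp; the last joint's range is limited). The gripper opens to 94 mm and grips with 3 to 60 N. Pads are 16 mm wide; open, the fingers measure 119 mm over their backs; the gripper's body (75 mm by 177 mm) begins 78 mm behind the grasp point.
Start: joints at [-5.907, 4.996, 78.535, -0, 96.463, -5.907], TCP at [0.55, -0, 0.206] pointing down, gripper open.
Joint ranges: [-177.83, 177.83], [-43.37, 116.18], [15.69, 146.23], [-61.86, 241.86], [9.47, 152.12], [-147.06, 147.06]. Speed limits (degrees/s): [159.86, 159.86, 180, 180, 180, 180].

INTERFACE

Orientations are given as a 3x3 rotation matrix whose columns are the frame's x, y, z axes.
In Python, from workcell import r gives the robot as it stands. Calls block until the motion is done:
- r.movep(position, orientation): joint-space move of the TCP to a pose.
- r.move_l(position, ori=None, vel=0.15, f_stop=None): straight line of the TCP; ori=None keeps the orientation; vel is the mean speed in m/s. With f_stop (N) it stops when the force on the tool has changed by that much, and returns True; else False.
- r.movej(angles): joint-space move.
- r.gripper_to(opening, force=None): opening from 0.0 (shut) to 1.0 (fully open); force is the grip in N (None keeps the last); returns when the fingers have stopped.
- r.sleep(seconds).
- r.inverse_kinematics(position, orientation): joint angles nearest the present ones, or None.
- r.get_obs(): the state.
- r.read_camera(name): name is "scene" or "side" or "wrist"; returns a dict with "frame" (480x640x3 uint8, red, green, blue), "mtx" (3x3 intrinsics, pixels), "position" and "rotation" of the camera in the world; the wrist camera has in their place "hand_eye" (4x4, takes a point from camera to tool coordinates, whose origin is the TCP and whose axes are the tool frame's). Camera axes: x right, y up, looking along -z (the intrinsics and any distortion apply to the point x, -y, -z); pixel columns grow to the right and rows downward; lengths in m; the calibration is good to about 2 mm. The wrist camera is an equidistant fisheye: a pixel r from the principal point sees the ray r / f radians off the axis. A picture is of the moment at which its call begins: read the wrist's pose just before it. There is no depth.
A pose or a line that the arm cannot do raises r.IKError and nothing moves.
- r.hand_in(): hands the job in, once; it reports no verdict.
Trained networks look in a picture, given as the dict that the camera call returned (one of the last four; its "shot" number tells which), for a name from the list of things; names that differ only in an ending like _2 or _b are one class to them, and where a whole thing is asked for, a point or a joint stands for the part that bears it (a point fixed in the world has none). Each returns a list of dicts, best first, with "score" (0 to 1); they miss things now and then, are a little off and sometimes report something else, mostly with a low value. They report only what shows in the picture. A call takes as long as a camera call. They do not tell look-alikes from the thing itself.
- r.masks_of(picture, query): "pixels" (480x640 bool, what is visible of it) and "pixel" ([row, column] in pixels, amid what is visible of it).
- r.spot_point(picture, query): "pixel" ([row, column] in pixels: a listed point, or the origin of a listed thing).
The state is a dict: "time": time; "joint_pos": joint angles; "dq": joint speeds; "joint_efforts": joint torques, N m; "tool_pos": TCP position; "orientation": TCP orientation; "contact_force": force on the tool from outside, world axes, zero at the start; "wrist_torque": the same for the moment, N m; "width": opening from 0.0 (shut) to 1.0 (fully open).
Only numpy, scipy, OpenCV 4.12 (cv2) and the standard library are available. Lean on these libraries where they do the work, as an engineer would, in place of code of your own. Each camera call takes 0.05 s, during which the arm holds its last target.

## Working session

There is one attempt and no reset: what is moved stays moved. The work goes in short steps, each a Python script; the robot and the scene stay as the last script left them, time stands still between calls to the robot, and variables do not carry over. Pictures are saved under pics/ and viewed, and the job is handed in when it is done.

```bash
mkdir -p pics; ls
python3 - <<'E'
from workcell import r
import cv2
o=r.get_obs();print(o['time'],o['tool_pos'],o['width'],r.hold_point_z,o['contact_force'])
for n in ("scene","side","wrist"):
    p=r.read_camera(n);cv2.imwrite(f"pics/{n}0.png",p['frame'][:,:,::-1])
    print(n,p['mtx'].tolist(),p.get('position'),p.get('rotation'),p.get('hand_eye'),[k for k in p])
    for q in ("tee","jig","tee_mark"):
        for d in r.spot_point(p,q): print(n,q,d['pixel'],round(d['score'],2))
E
```

```text
pics
0.0 [5.49473144e-01 6.32449904e-05 2.04335373e-01] 1.0009718659314915 0.0188 [ 0.2401211  -0.05633693  0.21994299]
scene [[532.2656705930837, 0.0, 313.8117361987004], [0.0, 532.2656705930837, 229.93197634480921], [0.0, 0.0, 1.0]] [1.12359075 0.51753084 0.87112565] [[-0.68626954 -0.5234384   0.50502115]
 [ 0.72729061 -0.50250851  0.46747575]
 [ 0.00908266  0.6881115   0.72554812]] None ['frame', 'mtx', 'position', 'rotation', 'shot']
scene tee [167.3, 336.6] 0.93
scene tee [243.5, 167.3] 0.87
scene tee [137.9, 293.1] 0.64
scene tee [226.3, 313.4] 0.58
scene tee [292.6, 402.6] 0.33
scene jig [290.8, 401.3] 0.84
scene jig [225.2, 311.7] 0.73
scene jig [216.2, 315.6] 0.22
scene tee_mark [236.8, 174.2] 0.84
scene tee_mark [224.6, 321.0] 0.8
scene tee_mark [168.2, 338.7] 0.56
scene tee_mark [133.4, 292.4] 0.42
side [[526.3036998838159, 0.0, 312.82252662260055], [0.0, 526.3036998838159, 240.37007361275175], [0.0, 0.0, 1.0]] [0.02168579 0.82532205 1.10863001] [[-0.84579565  0.39733222 -0.35602925]
 [-0.53331099 -0.61159151  0.58441014]
 [ 0.01446051  0.68416587  0.72918307]] None ['fram
[... 310 characters left out ...]
, 296.1] 0.46
wrist [[371.64829954431775, 0.0, 322.2586856749971], [0.0, 371.64829954431775, 239.62844902532052], [0.0, 0.0, 1.0]] None None [[-4.89835646e-04  2.45150563e-01 -9.69484895e-01 -1.79275717e-01]
 [ 9.99999116e-01  1.31846432e-03 -1.71857183e-04 -1.10443460e-03]
 [ 1.23610035e-03 -9.69484122e-01 -2.45150992e-01 -7.18338832e-02]
 [ 0.00000000e+00  0.00000000e+00  0.00000000e+00  1.00000000e+00]] ['frame', 'mtx', 'hand_eye', 'shot']
wrist tee [340.0, 144.6] 0.65
wrist tee [256.8, 288.1] 0.59
wrist tee [395.7, 480.7] 0.46
wrist jig [17.3, 295.6] 0.87
wrist jig [269.2, 285.7] 0.37
wrist tee_mark [330.5, 141.5] 0.87
wrist tee_mark [247.0, 273.1] 0.83
wrist tee_mark [400.0, 465.7] 0.59
```

View pics/scene0.png

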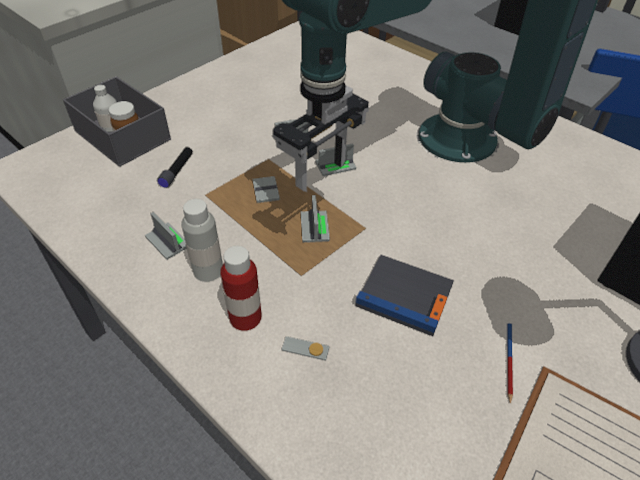

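View pics/side0.png

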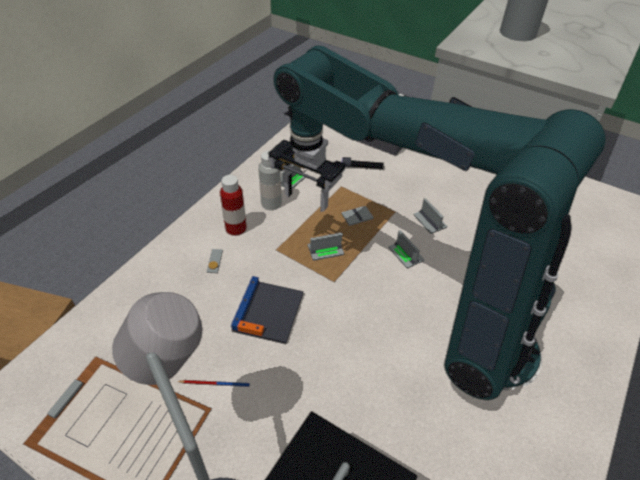

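View pics/wrist0.png

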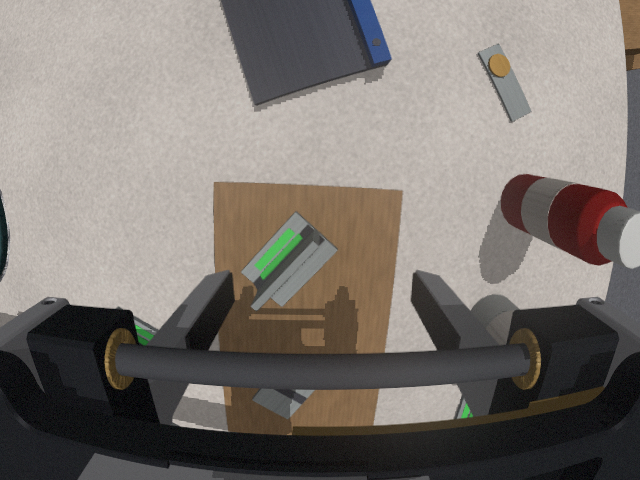

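```bash
cat > h.py <<'E'
import numpy as np, cv2
from scipy.optimize import minimize
from workcell import r
def shoot(name):
    o=r.get_obs(); p=dict(r.read_camera(name)); p['name']=name
    if name=='wrist':
        T=np.eye(4);T[:3,:3]=o['orientation'];T[:3,3]=o['tool_pos'];W=T@p['hand_eye']
        p['R'],p['t']=W[:3,:3],W[:3,3]
    else: p['R'],p['t']=np.array(p['rotation']),np.array(p['position'])
    return p
def proj(p,X):
    c=(np.atleast_2d(X)-p['t'])@p['R']*[1,-1,-1]
    K=p['mtx']
    if p['name']=='wrist':
        rho=np.hypot(c[:,0],c[:,1])+1e-12;th=np.arctan2(rho,c[:,2])
        u=np.stack([c[:,0]/rho*th,c[:,1]/rho*th],1)
    else: u=c[:,:2]/c[:,2:]
    return u*[K[0][0],K[1][1]]+[K[0][2],K[1][2]]   # col,row
def ray(p,rc):
    K=p['mtx'];u=np.array([(rc[1]-K[0][2])/K[0][0],(rc[0]-K[1][2])/K[1][1]])
    if p['name']=='wrist':
        th=np.linalg.norm(u);d=np.r_[u/th*np.sin(th),np.cos(th)]
    else: d=np.r_[u,1.]
    return p['R']@(d*[1,-1,-1])
def onz(p,rc,z):
    d=ray(p,rc);return p['t']+d*(z-p['t'][2])/d[2]
def box(x0,x1,y0,y1,z0,z1): return np.array([[x,y,z] for x in(x0,x1) for y in(y0,y1) for z in(z0,z1)],float)
def place(b,q,z):
    c,s=np.cos(q[2]),np.sin(q[2]);return b@np.array([[c,-s,0],[s,c,0],[0,0,1]]).T+[q[0],q[1],z]
def sil(p,boxes,q,z):
    m=np.zeros((480,640),np.uint8)
    for b in boxes: cv2.fillConvexPoly(m,cv2.convexHull(np.round(proj(p,place(b,q,z))*16).astype(np.int32)),1,shift=4)
    return m.astype(bool)
E
python3 - <<'E'
from h import *
print(r.get_obs()['orientation'].round(2).tolist())
for n in ("scene","side","wrist"):
    p=shoot(n)
    for d in r.spot_point(p,"tee"): print(n,"tee",d['pixel'],round(d['score'],2),onz(p,d['pixel'],.002).round(3))
    for d in r.spot_point(p,"jig"): print(n,"jig",d['pixel'],round(d['score'],2),onz(p,d['pixel'],.0).round(3))
    for k in ('mat','can_red','can_white','torch','gauge','flat','pencil'):
        for d in r.spot_point(p,k)[:1]: print(n,k,d['pixel'],round(d['score'],2),onz(p,d['pixel'],.0).round(3))
print(r.get_obs()['time'])
E
```

```text
[[0.0, 1.0, -0.0], [0.0, -0.0, -1.0], [-1.0, 0.0, -0.0]]
scene tee [223.6, 315.1] 0.89 [ 0.502 -0.054  0.002]
scene tee [243.7, 168.9] 0.87 [ 0.769 -0.243  0.002]
scene tee [139.1, 291.2] 0.64 [ 0.316 -0.317  0.002]
scene tee [167.6, 334.0] 0.58 [ 0.325 -0.155  0.002]
scene jig [292.3, 402.8] 0.71 [0.519 0.207 0.   ]
scene mat [212.6, 282.4] 0.78 [ 0.527 -0.135 -0.   ]
scene can_red [315.5, 243.6] 0.73 [0.78  0.015 0.   ]
scene can_white [269.1, 209.4] 0.78 [ 0.752 -0.124  0.   ]
scene torch [164.4, 178.9] 0.59 [ 0.588 -0.449 -0.   ]
scene gauge [351.1, 306.7] 0.69 [0.752 0.159 0.   ]
scene flat [189.2, 264.3] 0.57 [ 0.501 -0.224  0.   ]
side tee [252.1, 325.2] 0.9 [ 0.508 -0.042  0.002]
side tee [253.2, 404.3] 0.89 [ 0.318 -0.16   0.002]
side tee [218.2, 431.8] 0.78 [ 0.31  -0.335  0.002]
side tee [175.5, 292.4] 0.73 [ 0.772 -0.27   0.002]
side jig [310.2, 265.8] 0.59 [0.533 0.21  0.   ]
side mat [228.1, 335.7] 0.8 [ 0.533 -0.142  0.   ]
side can_red [225.8, 237.4] 0.6 [0.782 0.008 0.   ]
side can_white [200.2, 271.5] 0.68 [ 0.762 -0.138  0.   ]
side torch [168.4, 364.5] 0.88 [ 0.594 -0.434  0.   ]
side gauge [258.7, 216.6] 0.75 [0.751 0.142 0.   ]
side flat [213.7, 357.1] 0.75 [ 0.509 -0.23   0.   ]
side pencil [262.0, 213.0] 0.59 [0.751 0.157 0.   ]
wrist tee [398.7, 479.9] 0.73 [ 0.767 -0.252  0.002]
wrist tee [256.9, 287.6] 0.71 [ 0.512 -0.044  0.002]
wrist tee [338.9, 143.3] 0.57 [ 0.32  -0.156  0.002]
wrist jig [15.2, 297.9] 0.98 [0.524 0.215 0.   ]
wrist mat [333.9, 300.9] 0.69 [ 0.524 -0.139  0.   ]
wrist can_red [202.7, 525.1] 0.83 [0.785 0.018 0.   ]
wrist can_white [318.3, 488.5] 0.78 [ 0.755 -0.126  0.   ]
wrist gauge [84.7, 503.3] 0.82 [0.75  0.151 0.   ]
wrist flat [388.9, 285.0] 0.93 [ 0.501 -0.221  0.   ]
2.1
```

```bash
cat > meas.py <<'E'
from h import *
import pickle
r.move_l([0.525,0.10,0.30],vel=0.3)
r.sleep(.2)
P=[]
for n in ("wrist","scene","side"):
    p=shoot(n);P.append(p)
    p['m']={}
    for k in (("tee","bed","fence","stop") if n!='side' else ("tee","fence","stop")):
        p['m'][k]=[(d['score'],d['pixels'],d['pixel']) for d in r.masks_of(p,k)]
        for s,m,c in p['m'][k]: print(n,k,round(s,2),c,m.sum())
    cv2.imwrite(f"pics/{n}1.png",p['frame'][:,:,::-1])
pickle.dump(P,open('m.pkl','wb'));print(r.get_obs()['time'],r.get_obs()['tool_pos'])
E
python3 meas.py
```

```text
wrist tee 0.93 [408.8, 457.7] 445
wrist tee 0.62 [391.7, 204.1] 382
wrist tee 0.57 [303.9, 313.3] 2828
wrist bed 0.55 [118.4, 316.0] 11945
wrist bed 0.4 [316.4, 337.6] 15387
wrist fence 0.64 [99.2, 373.4] 2070
scene tee 0.96 [219.9, 313.4] 851
scene tee 0.91 [162.7, 332.8] 796
scene tee 0.91 [134.2, 291.3] 908
scene tee 0.89 [238.9, 162.6] 997
scene bed 0.65 [287.2, 400.5] 3486
scene fence 0.74 [311.1, 394.2] 998
scene stop 0.72 [288.5, 402.9] 3677
scene stop 0.51 [307.1, 436.6] 236
side tee 0.8 [251.5, 399.0] 673
side tee 0.74 [246.8, 326.0] 735
side tee 0.65 [215.7, 430.5] 580
side tee 0.63 [178.2, 292.6] 367
side fence 0.82 [298.9, 248.2] 476
side stop 0.67 [245.3, 326.6] 718
side stop 0.25 [212.2, 357.9] 394
3.6167 [0.52500776 0.10004625 0.30005873]
```

View pics/wrist1.png

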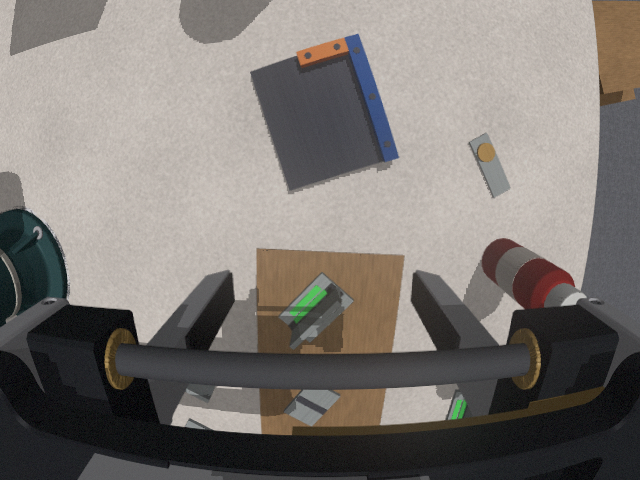

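```bash
cat > fit.py <<'E'
from h import *
import pickle
P=pickle.load(open('m.pkl','rb'))
TEE=[box(-.03,.03,-.045,.045,0,.008),box(-.004,.004,-.045,.045,0,.058)]
FEN=[box(.052,.070,-.08,.08,.015,.033)];STO=[box(-.008,.052,.062,.08,.015,.033)]
BED=[box(-.07,.07,-.08,.08,.003,.015)]
def colmask(p,k,roi):
    h=cv2.cvtColor(p['frame'],cv2.COLOR_RGB2HSV);H,S,V=h[...,0],h[...,1],h[...,2]
    m={'fence':(H>100)&(H<130)&(S>120)&(V>30),'stop':(H>3)&(H<15)&(S>160)&(V>60),'mark':(H>45)&(H<75)&(S>120)&(V>80)}[k]
    return m&roi
def soft(m): return cv2.GaussianBlur(m.astype(np.float32),(0,0),1.2)
def fit(terms,q0,z):
    def cost(v):
        q=[v[0],v[1],v[2]*10]  # yaw scale
        return sum(((soft(sil(p,b,q,z))-mm)**2).sum() for p,b,mm in terms)
    best=None
    for dy in (0,.15,-.15):
        v0=np.array([q0[0],q0[1],(q0[2]+dy)/10])
        s=np.vstack([v0]+[v0+np.eye(3)[i]*.01 for i in range(3)])
        o=minimize(cost,v0,method='Nelder-Mead',options=dict(initial_simplex=s,xatol=1e-5,fatol=.01))
        if best is None or o.fun<best.fun: best=o
    return np.array([best.x[0],best.x[1],best.x[2]*10]),best.fun
def roi(p,c,rad,z=0.02):
    m=np.zeros((480,640),np.uint8);pts=proj(p,[[c[0]+rad*np.cos(a),c[1]+rad*np.sin(a),z] for a in np.linspace(0,6.28,40)])
    cv2.fillPoly(m,[pts.astype(np.int32)],1);return m.astype(bool)
if __name__=="__main__":
    qj0=[.525,.212,.25]; qt0=[.508,-.05,-.7]
    J=[];T=[]
    for p in P:
        R=roi(p,qj0,.16)
        tj=[(p,FEN,soft(colmask(p,'fence',R))),(p,STO,soft(colmask(p,'stop',R)))]
        if p['name']=='side': tj=[(p,FEN,soft(colmask(p,'fence',R)|colmask(p,'stop',R))) ] and tj
        J+=tj
        ms=[m for s,m,c in p['m']['tee'] if np.linalg.norm(onz(p,c,.02)[:2]-qt0[:2])<.05]
        tt=[(p,TEE,soft(ms[0]))];T+=tt
        q,f=fit(tj,qj0,0);print(p['name'],'jig',q.round(4),round(f,1),[x[2].sum() for x in tj])
        q,f=fit(tt,qt0,.003);print(p['name'],'tee',q.round(4),round(f,1),ms[0].sum())
    qj,f=fit(J,qj0,0);print('jig',qj.round(4),f)
    qt,f=fit(T,qt0,.003);print('tee',qt.round(4),f)
    pickle.dump((qj,qt),open('q.pkl','wb'))
    for p in P:
        im=p['frame'][:,:,::-1].copy()
        for b,q,z in [(x,qt,.003) for x in TEE]+[(x,qj,0) for x in FEN+STO+BED]:
            c,_=cv2.findContours(sil(p,[b],q,z).astype(np.uint8),0,2);cv2.drawContours(im,c,-1,(0,255,255),1)
        u=proj(p,place(np.array([[0,0,.03]]),(qj+qt)/2,0))[0].astype(int)
        x0=int(np.clip(u[0]-130,0,380));y0=int(np.clip(u[1]-160,0,160))
        cr=cv2.resize(im[y0:y0+320,x0:x0+260],None,fx=1.8,fy=1.8,interpolation=cv2.INTER_NEAREST)
        cv2.imwrite(f"pics/fit_{p['name']}.png",cr)
        im0=p['frame'][:,:,::-1]
        if p['name']=='scene':
            uu=proj(p,place(np.array([[0,0,.03]]),qt,0))[0].astype(int)
            cv2.imwrite('pics/teecrop.png',cv2.resize(im0[uu[1]-70:uu[1]+70,uu[0]-100:uu[0]+100],None,fx=4,fy=4))
E
python3 fit.py
```

```text
wrist jig [0.5236 0.2195 0.3068] 1234.4 [np.float32(1523.0), np.float32(0.0)]
wrist tee [ 0.5118 -0.0457 -0.7482] 34.7 2828
scene jig [0.5225 0.2133 0.3148] 108.8 [np.float32(1018.00006), np.float32(215.0)]
scene tee [ 0.511  -0.0496 -0.7936] 31.5 851
side jig [0.5221 0.2129 0.3001] 67.9 [np.float32(384.00003), np.float32(245.0)]
side tee [ 0.5123 -0.0478 -0.7465] 11.4 735
jig [0.5243 0.2141 0.311 ] 1503.11279296875
tee [ 0.512  -0.0465 -0.7494] 100.65088653564453
```

```bash
python3 - <<'E'
from fit import *
p=P[0];h=cv2.cvtColor(p['frame'],cv2.COLOR_RGB2HSV);print(h[57,315],h[48,335],h[110,375],h[140,385])
q=[.525,.213,.31];R=roi(p,q,.16);print(R.sum(),R[57,315])
print(proj(p,[[.525,.213,.02]]))
E
sed -i 's/(H>3)&(H<15)&(S>160)&(V>60)/(H>2)\&(H<18)\&(S>140)\&(V>60)/; s/pts=proj(p,\[\[c\[0\]+rad/pts=proj(p,[[c[0]+rad/' fit.py; python3 fit.py
```

```text
[ 12 152 193] [135  17  88] [111 128 129] [111 127 122]
49332 True
[[324.01029394 112.98229013]]
wrist jig [0.5245 0.217  0.322 ] 588.1 [np.float32(1523.0), np.float32(588.00006)]
wrist tee [ 0.5118 -0.0457 -0.7482] 34.7 2828
scene jig [0.5226 0.2129 0.3219] 105.2 [np.float32(1018.00006), np.float32(230.00002)]
scene tee [ 0.511  -0.0496 -0.7936] 31.5 851
side jig [0.5223 0.2133 0.2971] 63.2 [np.float32(384.00003), np.float32(264.0)]
side tee [ 0.5123 -0.0478 -0.7465] 11.4 735
jig [0.5237 0.2153 0.3137] 851.20556640625
tee [ 0.512  -0.0465 -0.7494] 100.65088653564453
```

```bash
sed -i 's/(H<130)&(S>120)/(H<130)\&(S>85)/' fit.py; python3 fit.py
```

```text
wrist jig [0.5245 0.2155 0.3085] 369.8 [np.float32(1817.0001), np.float32(588.00006)]
wrist tee [ 0.5118 -0.0457 -0.7482] 34.7 2828
scene jig [0.5223 0.2133 0.3104] 79.0 [np.float32(1104.0001), np.float32(230.00002)]
scene tee [ 0.511  -0.0496 -0.7936] 31.5 851
side jig [0.5221 0.2129 0.2997] 40.2 [np.float32(436.0), np.float32(264.0)]
side tee [ 0.5123 -0.0478 -0.7465] 11.4 735
jig [0.5248 0.214  0.3138] 584.2257080078125
tee [ 0.512  -0.0465 -0.7494] 100.65088653564453
```

View pics/fit_wrist.png

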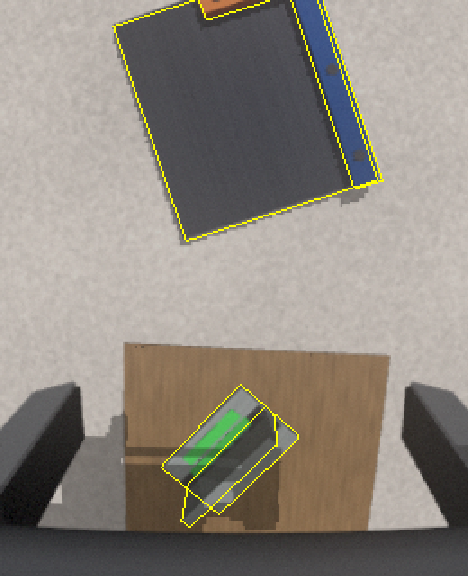

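View pics/fit_scene.png

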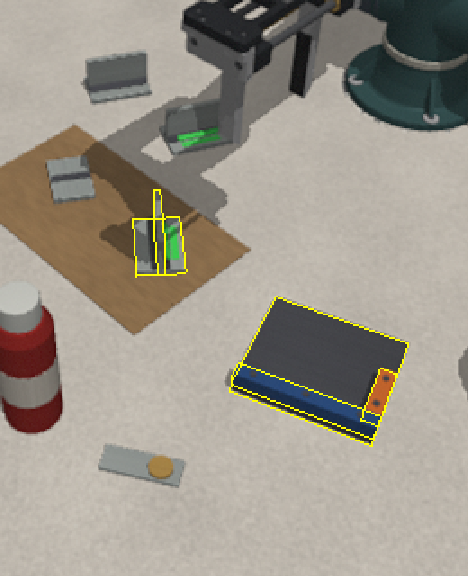

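View pics/teecrop.png

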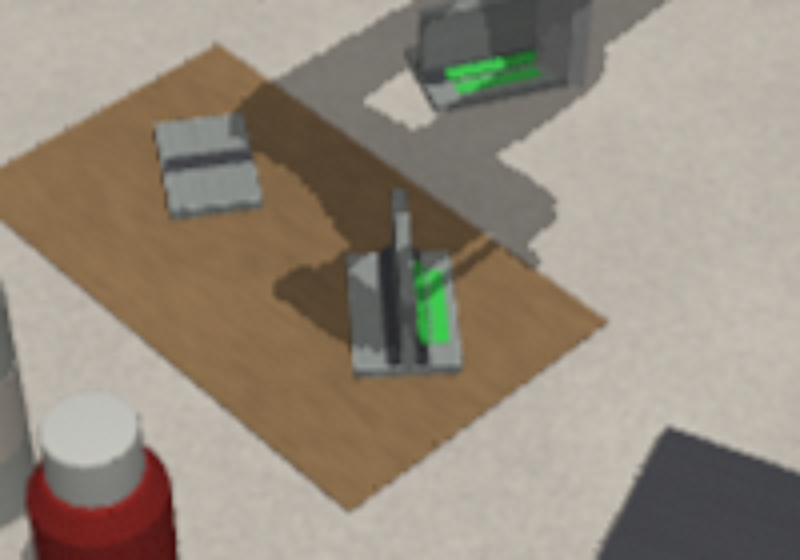

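The tees sit at scene pixels (224,315), (168,334), (244,169) and (139,291), with world y of about -0.05, -0.16, -0.25 and -0.32 m. The one at (224,315) is the one meant: it is farthest left and stands on the board. The enlarged crop confirms it, with the green mark on its up-left side. The model outlines match in the views. Next I pick it up.

```bash
cat >> h.py <<'E'
def ori(a):
    c,s=np.cos(a),np.sin(a);return np.array([[0,c,s],[0,s,-c],[-1,0,0]],float)
E
python3 - <<'E'
from h import *
import pickle
qj,qt=pickle.load(open('q.pkl','rb'))
r.movep([qt[0],qt[1],.13],ori(qt[2]))
r.move_l([qt[0],qt[1],.019],vel=.12)
r.gripper_to(0,force=50)
o=r.get_obs();print(o['time'],o['tool_pos'],o['width'],o['contact_force'])
r.move_l([qt[0],qt[1],.12],vel=.15)
o=r.get_obs();print(o['time'],o['tool_pos'],o['width'],o['contact_force'])
for n in ("scene","side","wrist"):
    p=shoot(n);cv2.imwrite(f"pics/{n}2.png",p['frame'][:,:,::-1])
E
```

```text
6.8667 [ 0.51230451 -0.04679767  0.01908881] 0.08401315108906053 [ 1.2395535  -0.79455225 -0.63981524]
7.6917 [ 0.51083585 -0.04624758  0.1184224 ] 0.08331651237638005 [-0.12095925 -0.22258064 -5.06851632]
```

View pics/scene2.png

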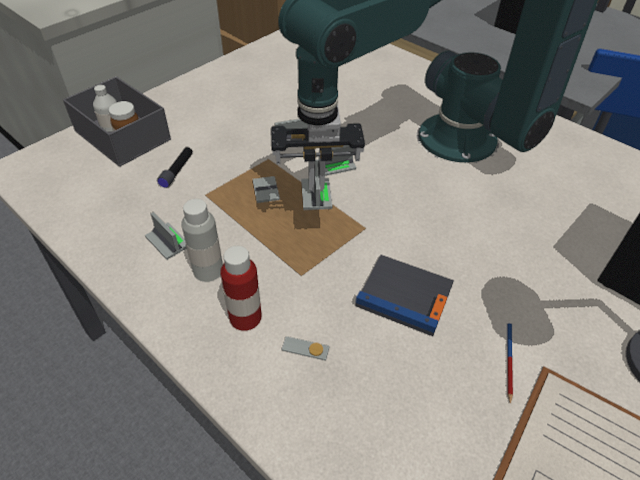

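View pics/wrist2.png

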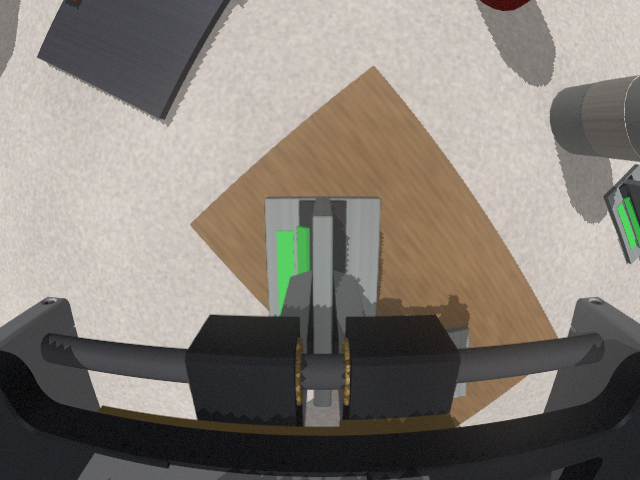

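```bash
python3 - <<'E'
from h import *
p=shoot('wrist');o=r.get_obs();R=o['orientation'];t=o['tool_pos']
for off in (-.003,0,.003):
    print(off,[proj(p,t+R@np.array([x,y,-.045+off]))[0].round(1).tolist() for x,y in((.008,-.03),(.008,.03),(.016,-.03),(.016,.03),(-.042,0))])
E
python3 - <<'E'
import cv2
im=cv2.imread('pics/wrist2.png')[170:330,230:410];cv2.imwrite('pics/w2c.png',cv2.resize(im,None,fx=3.5,fy=3.5,interpolation=cv2.INTER_NEAREST))
E
```

```text
-0.003 [[266.5, 193.1], [384.2, 193.0], [268.7, 191.2], [381.7, 191.1], [326.5, 208.8]]
0 [[266.6, 198.9], [384.0, 198.8], [268.8, 196.8], [381.6, 196.7], [326.5, 216.7]]
0.003 [[266.8, 204.7], [383.9, 204.6], [269.0, 202.4], [381.4, 202.3], [326.4, 224.6]]
```

View pics/w2c.png

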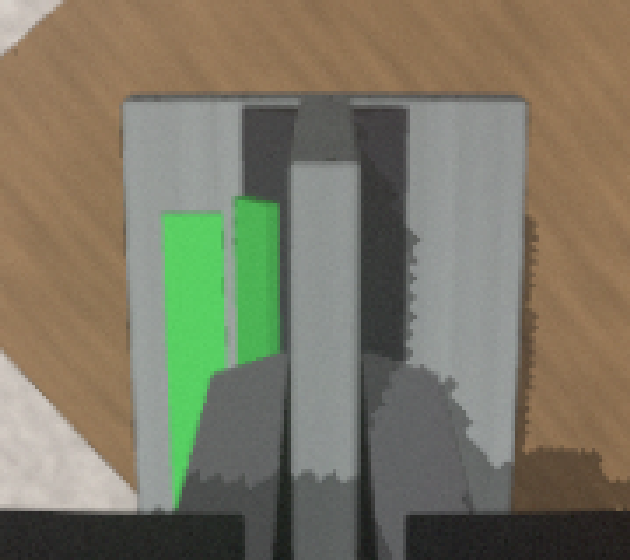

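Run:
```python
from h import *
qj=np.array([.524,.214,.311])
def P(x,y,z): return place(np.array([[x,y,z]]),qj,0)[0]
def st(s):
    o=r.get_obs();c=o['tool_pos']-[qj[0],qj[1],0];R=np.array([[np.cos(qj[2]),np.sin(qj[2]),0],[-np.sin(qj[2]),np.cos(qj[2]),0],[0,0,1]])
    print(s,round(o['time'],2),(R@c*1000).round(2),(R@o['contact_force']).round(2),o['width'].round(4))
r.movep(P(.013,.010,.11),ori(qj[2])); st('above')
r.move_l(P(.013,.010,.045),vel=.12); st('low')
print(r.move_l(P(.013,.010,.024),vel=.03,f_stop=5)); st('down')
r.sleep(.3); st('down')
for n in ("scene","side","wrist"):
    p=shoot(n);cv2.imwrite(f"pics/{n}3.png",p['frame'][:,:,::-1])
```

```text
Traceback (most recent call last):
AttributeError: 'float' object has no attribute 'round'
```

```bash
cat >> h.py <<'E'
qj=np.array([.524,.214,.311])
Rj=ori(0)*0+np.array([[np.cos(qj[2]),-np.sin(qj[2]),0],[np.sin(qj[2]),np.cos(qj[2]),0],[0,0,1]])
def Pj(x,y,z): return Rj@np.array([x,y,z])+[qj[0],qj[1],0]
def st(s):
    o=r.get_obs();c=o['tool_pos']-[qj[0],qj[1],0];x=Rj.T@c
    print(s,round(o['time'],2),(x*1000).round(2),(Rj.T@o['contact_force']).round(2),round(o['width'],4));return x
E
python3 - <<'E'
from h import *
st('above')
r.move_l(Pj(.013,.010,.045),vel=.12); st('low')
print(r.move_l(Pj(.013,.010,.024),vel=.03,f_stop=5)); st('down')
r.sleep(.3); st('down')
for n in ("scene","side","wrist"):
    p=shoot(n);cv2.imwrite(f"pics/{n}3.png",p['frame'][:,:,::-1])
E
```

```text
above 8.96 [ 12.86   8.83 109.88] [-0.56 -0.35 -4.29] 0.0831
low 9.65 [13.56  9.48 45.65] [ 1.01 -0.78 -3.39] 0.0815
True
down 10.17 [13.23 10.08 30.89] [0.88 1.09 3.7 ] 0.0851
down 10.47 [13.22 10.1  30.88] [-0.   -0.46  5.82] 0.0783
```

View pics/wrist3.png

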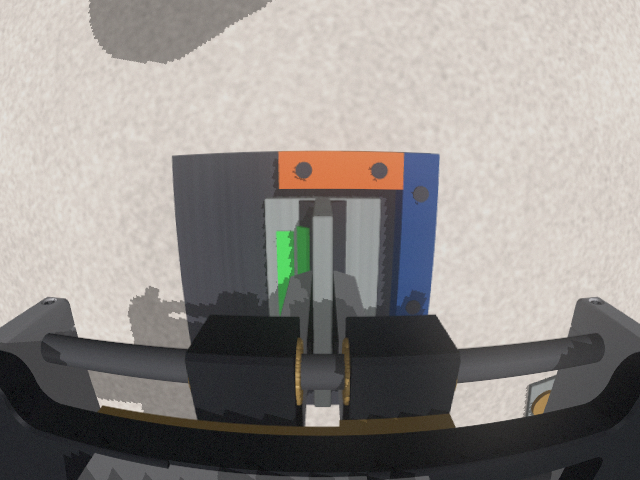

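View pics/scene3.png

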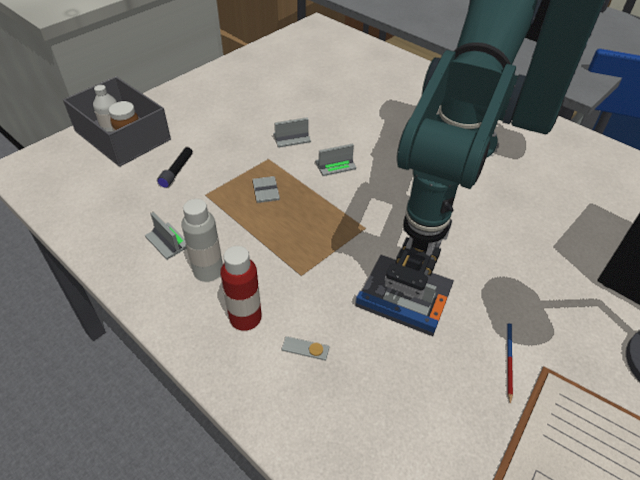

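Run:
```python
from h import *
x=st('0')
r.move_l(Pj(x[0],x[1],x[2]+.0006),vel=.02); x=st('unload')
print(r.move_l(Pj(x[0],x[1]+.013,x[2]),vel=.02,f_stop=6)); r.sleep(.2); x=st('stop')
r.move_l(Pj(x[0],x[1]-.0007,x[2]),vel=.02); x=st('back')
print(r.move_l(Pj(x[0]+.015,x[1],x[2]),vel=.02,f_stop=6)); r.sleep(.2); x=st('fence')
p=shoot("wrist");cv2.imwrite(f"pics/wrist4.png",p['frame'][:,:,::-1])
```

```text
0 10.62 [13.27 10.07 30.92] [0.44 0.44 5.54] 0.078
unload 10.93 [12.94 10.09 31.02] [ 0.7  -0.4  -0.96] 0.0835
True
stop 11.57 [13.03 15.93 30.98] [0.01 0.66 5.16] 0.0825
back 11.82 [13.1  15.87 31.09] [-0.3   1.68  3.49] 0.084
True
fence 12.32 [13.4  15.84 31.19] [-0.87 -0.75  2.9 ] 0.0823
```

View pics/wrist4.png

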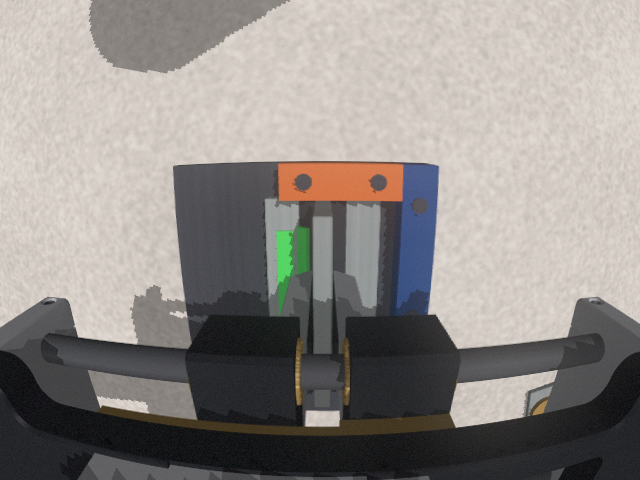

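Run:
```python
from h import *
x=st('0')
r.move_l(Pj(x[0],x[1],x[2]+.0007),vel=.02);r.sleep(.15); x=st('unload')
print(r.move_l(Pj(x[0],x[1]+.006,x[2]),vel=.015,f_stop=10)); x=st('stop');r.sleep(.2); x=st('stop')
```

```text
0 12.38 [13.42 15.85 31.21] [-1.73 -1.39  2.62] 0.0806
unload 12.78 [13.09 15.8  31.23] [ 0.99 -0.95 -2.23] 0.0826
True
stop 13.1 [13.07 15.99 31.45] [-0.09 -1.45  3.2 ] 0.0843
stop 13.3 [13.05 15.94 31.37] [-1.87 -0.49  5.58] 0.0843
```

Run:
```python
from h import *
x=st('0'); y0=x[1]
r.move_l(Pj(x[0],y0-.0008,.0316),vel=.02);r.sleep(.15); x=st('unload')
for i in range(4):
    b=r.move_l(Pj(.0131+.002*(i+1),y0-.0008,.0316),vel=.02,f_stop=15); x=st(b)
    if b: break
```

```text
0 13.3 [13.05 15.94 31.37] [-1.87 -0.49  5.58] 0.0843
unload 13.7 [12.92 15.47 31.46] [-0.38  0.72  1.83] 0.082
False 13.95 [13.89 15.28 31.53] [-5.   -0.19  5.2 ] 0.081
False 14.2 [15.94 15.07 31.54] [-4.99  0.34  5.28] 0.0842
False 14.45 [18.06 14.93 31.53] [-4.39  0.64  4.92] 0.0808
False 14.7 [20.21 14.87 31.54] [-4.81 -0.57  5.74] 0.0844
```

Run:
```python
from h import *
x=st('0')
for i in range(5):
    b=r.move_l(Pj(.0203+.001*(i+1),.0155,.0316),vel=.015,f_stop=15); x=st(b)
    if b or r.get_obs()['contact_force']@Rj[:,0]<-9: break
for n in ("wrist","side"):
    p=shoot(n);cv2.imwrite(f"pics/{n}5.png",p['frame'][:,:,::-1])
    if n=='wrist': cv2.imwrite('pics/w5c.png',cv2.resize(p['frame'][140:330,160:450,::-1],None,fx=2.7,fy=2.7,interpolation=cv2.INTER_NEAREST))
    else: cv2.imwrite('pics/s5c.png',cv2.resize(p['frame'][240:340,200:330,::-1],None,fx=5,fy=5,interpolation=cv2.INTER_CUBIC))
```

```text
0 14.7 [20.21 14.87 31.54] [-4.81 -0.57  5.74] 0.0844
False 14.95 [20.21 14.89 31.56] [-4.99 -0.68  5.39] 0.0788
False 15.2 [21.28 14.91 31.58] [-5.17 -1.19  6.34] 0.0862
False 15.45 [22.29 14.97 31.6 ] [-4.41 -1.11  5.46] 0.0829
False 15.7 [22.38 14.98 31.6 ] [-6.16 -1.55  7.13] 0.0778
False 15.95 [22.45 15.   31.67] [-10.1   -1.07   9.22] 0.0838
```

View pics/w5c.png

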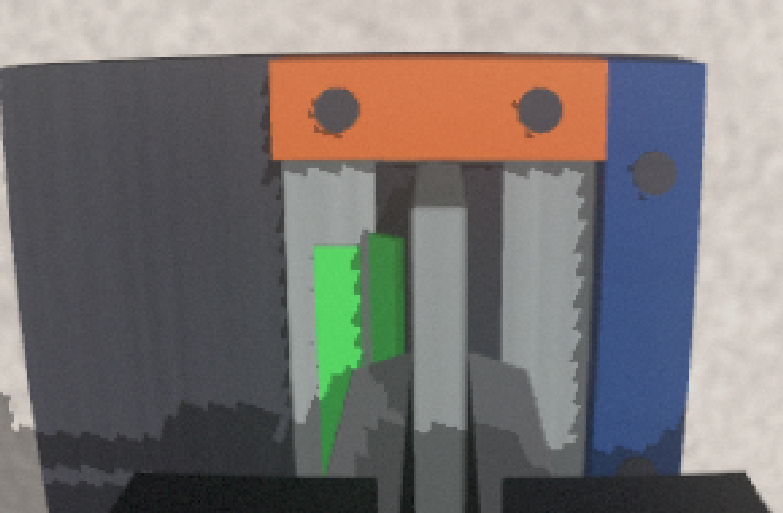

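View pics/s5c.png

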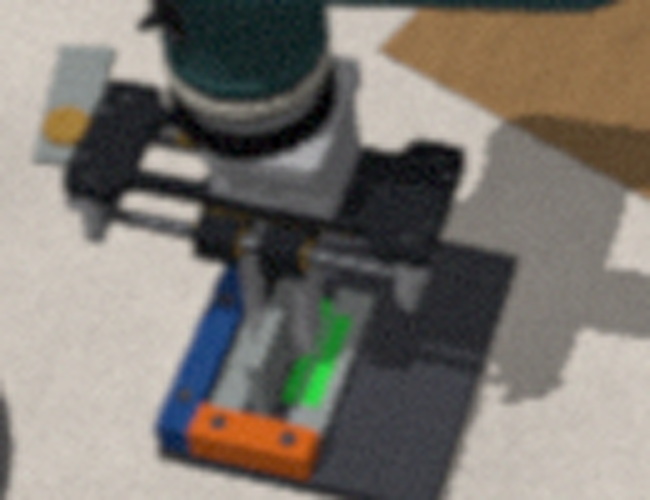

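Run:
```python
from h import *
x=st('0')
print(r.move_l(Pj(.0253+.008,.0155,.0316-.006),vel=.015,f_stop=20)); st('push'); 
for i in range(4): r.sleep(.25); st('hold')
for n in ("wrist","side"):
    p=shoot(n);cv2.imwrite(f"pics/{n}6.png",p['frame'][:,:,::-1])
    if n=='wrist': cv2.imwrite('pics/w6c.png',cv2.resize(p['frame'][140:330,160:450,::-1],None,fx=2.7,fy=2.7,interpolation=cv2.INTER_NEAREST))
```

```text
0 16.05 [22.45 14.97 31.66] [-9.73 -1.5   8.86] 0.0852
True
push 16.42 [22.42 15.02 31.84] [-1.88 -0.14  3.55] 0.0822
hold 16.67 [22.35 15.06 31.85] [ 0.49 -1.49  3.99] 0.0819
hold 16.92 [22.28 15.1  31.82] [ 1.79 -1.72  4.16] 0.0809
hold 17.17 [22.22 15.14 31.83] [ 2.28 -2.68  4.2 ] 0.0842
hold 17.42 [22.16 15.17 31.82] [ 2.6  -2.21  4.46] 0.0826
```

View pics/w6c.png

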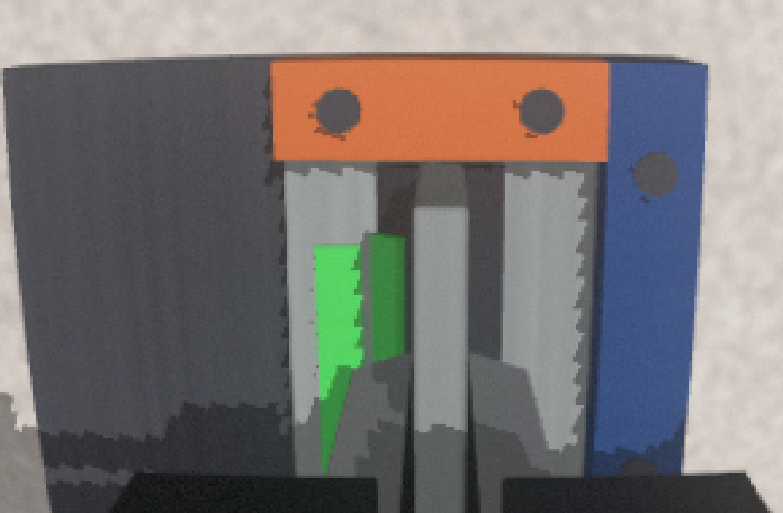

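Run:
```python
from h import *
x=st('0')
r.move_l(Pj(.0222+.004,.0155,.0318-.002),vel=.01); st('push')
for i in range(5): r.sleep(.2); st('hold')
```

```text
0 17.52 [22.17 15.21 31.83] [ 3.4  -2.16  4.45] 0.0835
push 18.18 [22.62 15.03 32.  ] [-9.66 -2.94 19.05] 0.0864
hold 18.38 [22.62 15.02 31.99] [-8.87 -3.61 18.92] 0.0818
hold 18.57 [22.63 15.01 32.  ] [-9.41 -3.85 19.09] 0.0842
hold 18.77 [22.62 15.02 31.99] [-9.59 -4.53 18.51] 0.0822
hold 18.98 [22.63 15.02 31.98] [-9.34 -3.83 18.86] 0.0827
hold 19.18 [22.61 15.03 31.97] [-10.23  -3.96  19.14] 0.0843
```

Run:
```python
from h import *
def tilt():
    R=r.get_obs()['orientation'];D=Rj.T@(R@ori(qj[2]).T)@Rj;v=cv2.Rodrigues(D)[0].ravel();print('   rotvec jig mrad',(v*1000).round(1))
st('0');tilt()
r.move_l(Pj(.0222+.009,.0155,.0318-.003),vel=.01); st('push')
for i in range(3): r.sleep(.2); st('hold')
tilt();print(r.get_obs()['wrist_torque'])
p=shoot('wrist');cv2.imwrite('pics/wrist7.png',p['frame'][:,:,::-1]);cv2.imwrite('pics/w7c.png',cv2.resize(p['frame'][140:330,160:450,::-1],None,fx=2.7,fy=2.7,interpolation=cv2.INTER_NEAREST))
p=shoot('scene');cv2.imwrite('pics/scene7.png',p['frame'][:,:,::-1])
p=shoot('side');cv2.imwrite('pics/s7c.png',cv2.resize(p['frame'][240:340,200:330,::-1],None,fx=5,fy=5,interpolation=cv2.INTER_CUBIC))
```

```text
0 19.18 [22.61 15.03 31.97] [-10.23  -3.96  19.14] 0.0843
   rotvec jig mrad [-10.5  35.   -0. ]
push 19.83 [22.77 15.03 32.21] [-23.07  -4.08  30.51] 0.0867
hold 20.03 [22.82 15.03 32.25] [-23.04  -4.31  30.71] 0.0799
hold 20.23 [22.81 15.05 32.25] [-23.38  -3.95  30.13] 0.0827
hold 20.43 [22.79 15.03 32.21] [-22.73  -4.29  30.54] 0.078
   rotvec jig mrad [-10.8  45.8   0.1]
[-1.31010483  3.80826689 -0.0104307 ]
```

View pics/w7c.png

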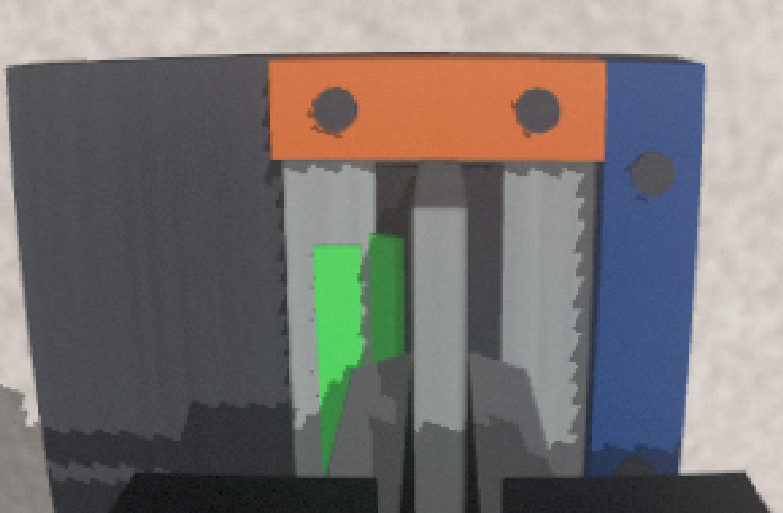

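View pics/s7c.png

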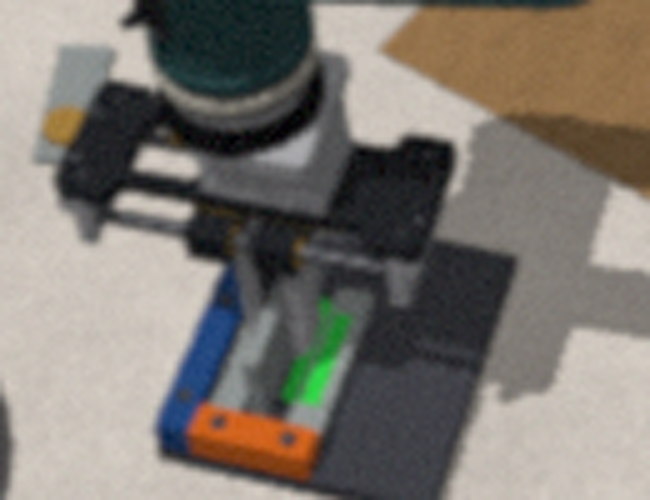

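View pics/scene7.png

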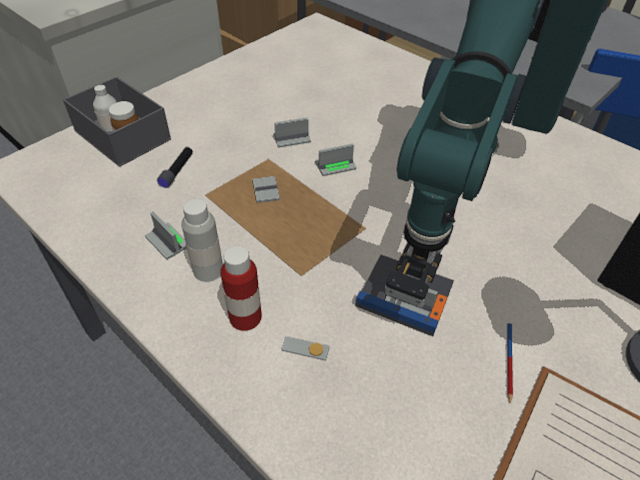

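The tool has tipped 46 mrad toward the fence, because each `ori=None` move kept the deflected orientation. I'll unload, set it upright, and push again with the orientation commanded.

```bash
cat >> h.py <<'E'
def tilt():
    R=r.get_obs()['orientation'];D=Rj.T@(R@ori(qj[2]).T)@Rj;v=cv2.Rodrigues(D)[0].ravel();print('   rotvec jig mrad',(v*1000).round(1))
def orit(rx,ry): return Rj@cv2.Rodrigues(np.array([rx,ry,0.]))[0]@Rj.T@ori(qj[2])
E
python3 - <<'E'
from h import *
r.move_l(Pj(.0205,.0155,.0318),ori=orit(0,0),vel=.015); r.sleep(.2); st('unload');tilt()
r.move_l(Pj(.022,.0155,.0312),ori=orit(0,0),vel=.01); r.sleep(.2); st('touch');tilt()
r.move_l(Pj(.0275,.0155,.0288),ori=orit(0,-.01),vel=.015); r.sleep(.2); st('push');tilt()
E
```

```text
unload 21.68 [19.86 15.74 30.96] [ 2.1  -0.34 -1.72] 0.0834
   rotvec jig mrad [0.3 2.  0.2]
touch 22.18 [19.94 15.73 31.04] [-5.95  0.5   4.62] 0.0809
   rotvec jig mrad [0.2 4.8 0.2]
push 22.93 [22.35 15.72 30.9 ] [-17.9    0.64  19.19] 0.0881
   rotvec jig mrad [-0.1  1.3  0.4]
```

Run:
```python
from h import *
r.move_l(Pj(.0315,.0155,.0291),ori=orit(0,-.018),vel=.015); r.sleep(.2); st('push');tilt()
for i in range(3): r.sleep(.3); st('hold');
tilt()
for n in ("wrist","scene"):
    p=shoot(n);cv2.imwrite(f"pics/{n}8.png",p['frame'][:,:,::-1])
    if n=='wrist': cv2.imwrite('pics/w8c.png',cv2.resize(p['frame'][140:330,160:450,::-1],None,fx=2.7,fy=2.7,interpolation=cv2.INTER_NEAREST))
    for k in ('can_red','can_white','torch','gauge','flat','pencil'):
        for d in r.spot_point(p,k)[:1]: print(n,k,round(d['score'],2),onz(p,d['pixel'],.0).round(3))
```

```text
push 23.55 [22.41 15.7  30.91] [-25.75  -0.1   25.15] 0.0854
   rotvec jig mrad [-0.3  2.4  0.6]
hold 23.85 [22.41 15.72 30.92] [-26.59  -0.05  25.76] 0.0849
hold 24.15 [22.39 15.72 30.92] [-25.77  -0.98  25.39] 0.0799
hold 24.45 [22.41 15.7  30.92] [-26.36  -1.21  24.66] 0.0791
   rotvec jig mrad [-0.3  2.4  0.6]
wrist gauge 0.87 [0.75  0.154 0.   ]
scene can_red 0.71 [0.772 0.023 0.   ]
scene can_white 0.59 [ 0.755 -0.126  0.   ]
scene torch 0.24 [0.511 0.222 0.   ]
scene gauge 0.89 [ 0.751  0.16  -0.   ]
scene flat 0.86 [ 0.497 -0.221  0.   ]
scene pencil 0.7 [ 0.507  0.434 -0.   ]
```

View pics/w8c.png

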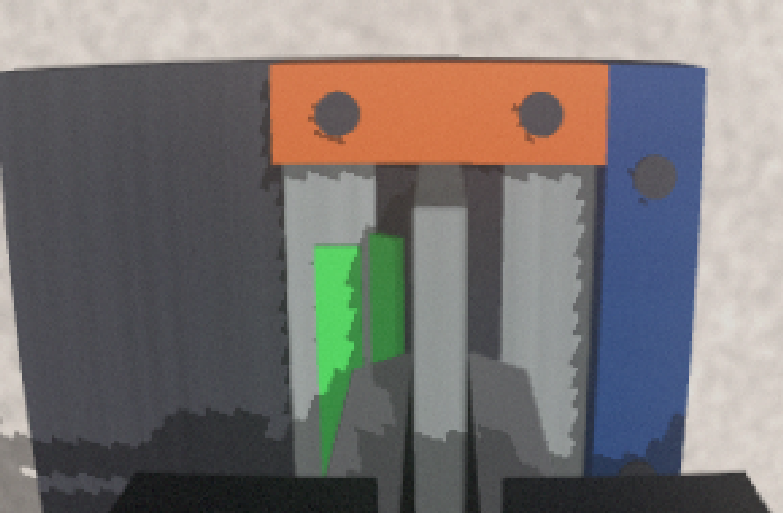

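View pics/scene8.png

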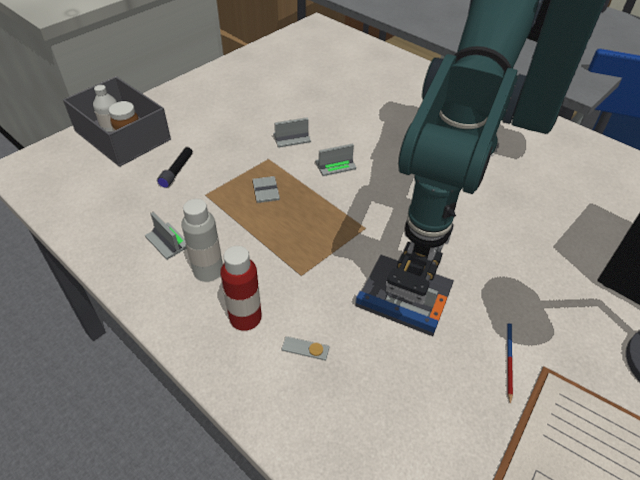

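Run:
```python
from h import *
r.hand_in(); st('end');tilt()
```

```text
the job is handed in; nothing more can be done
the job is handed in; nothing more can be done
```

I picked the leftmost T piece off the board and stood it on the jig bed, green weld facing away from the blue fence. I slid it to the orange stop and then the fence, and handed it in at about 24.5 s while still gripping and pressing it. `hand_in()` gives no verdict, so I can't confirm the result beyond my own checks.

**Last checks:**
- **Push:** steady over the last second at about 26 N toward the fence and 25 N down. The piece's own weight adds to the bed force. Bed friction (coefficient roughly 0.5 from sliding) takes at most about 15 N, so I estimate at least 11 N on the fence itself.
- **Position:** tool tilt was about 2 mrad, and the height matched the first flat contact with the bed. Pushing 4 mm further moved the tool only 0.06 mm, so the piece is hard against the fence.
- **Stop:** in the wrist picture the end is within about 1 mm of the stop.
- **Other things on the table:** they look unmoved in the final picture. The gauge, cans and flat plate measured within about 10 mm of where they started. The network's last torch reading landed on the jig with a low score (0.24); the picture shows the torch in its place. I had no reliable starting reading for the pencil, so I compared it by eye only.

**What went wrong on the way:**
- **Sliding stops:** one slide toward the fence stopped early, from bed friction rather than the fence.
- **First pushes:** the first one lost its force when the force stop triggered. The next two held, but tipped the tool by up to 46 mrad. I unloaded, set it upright and pushed again in two stages with the orientation commanded, so the final hold came from more than one push.

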